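# Open the roll-top over the red-handled board test station

### The arm

A 6-joint arm with a two-finger parallel gripper is mounted at the origin on the work surface. World frame = base frame: x ahead of the robot, y to its left, z up, the work surface at z = 0. Lengths are in m, angles in rad, forces in N, time in s.
With the tool pointing down it reaches from about 0.375 to 0.9 m from the base axis. Payload 3.1 kg.
Tool frame: the origin (TCP) lies midway between the tips of the shut fingers; the grasp point (between the pads) lies 19 mm behind it (pinch_z is the distance from the TCP to the grasp point, in m); y points along the fingers, z is the direction in which the jaws open and shut, and the axes are right-handed (so a half turn about y gives the same grasp; the last joint's range is limited). The gripper opens to 87 mm and grips with 3 to 60 N. Pads are 19 mm wide; open, the fingers measure 117 mm over their backs; the gripper's body (75 mm by 190 mm) begins 51 mm behind the grasp point.
Start: joints at [1.131, 0.527, 1.433, -0, 1.181, -0.178], TCP at [0.161, 0.604, 0.223] pointing down, gripper open.
Joint ranges: [-3.08, 3.08], [-0.75, 2.2], [0.22, 2.44], [-1.43, 4.57], [0, 2.65], [-2.85, 2.85]. Speed limits (rad/s): [2.79, 2.79, 3.14, 3.14, 3.14, 3.14].

### API

Orientations are given as a unit quaternion [x, y, z, w].
In Python, from rig import * gives the robot as it stands.
- The arm moves only by the tool drive_tool, never from a script. Its argument "plan" is a list of rows, each a list of 7 numbers: the shift along the tool's x, y, z in mm, then the turn, a rotation vector about the tool's x, y, z in degrees, then the finger opening in mm, from 0 to 87. A call has 1 to 10 rows; each row is the pose to reach, as a shift and turn from the pose commanded when the call began, along the tool's axes at that moment; what a row does not reach only later rows make up. A row lasts 1/10 s, in which the tool goes at most 50 mm and 8.59 degrees, less where a joint would pass 70% of its speed; a pose out of reach is approached as far as the arm can. A call with a gripper value outside its range is refused whole. The fingers move at their own pace and stop on an object; "newtons" is the grip in N (left out, the last holds). Time passes only in rows, so rows that repeat a pose let the fingers close. It gives the time, the measured TCP pose, the force and the opening at its end, in the units of the state.
- get_obs(): the state, without advancing time (a new reading comes with each control period).
- camera(name): name is "side" or "top"; returns the picture (480x640x3 uint8, blue, green, red); there is no depth.
- get_calibration(name): a dict with "fx", "fy", "cx", "cy" (pixels), "origin" and "rotation" of the camera in the world. Camera axes: x right, y down, z forward; pixel columns grow to the right and rows downward; lengths in m; the calibration is good to about 2 mm. A picture is of the moment at which its call begins. get_calibration takes no time and is no camera call.
- hand_in(): hands the job in, once; it reports no verdict.
Trained networks look in the newest picture that a camera, given by its name, has taken for a name from the list of things; names that differ only in an ending like _2 or _b are one class to them, and where a whole thing is asked for, a point or a joint stands for the part that bears it (a point fixed in the world has none). Each returns a list of dicts, best first, with "conf" (0 to 1); they miss things now and then, are a little off and sometimes report something else, mostly with a low value. They report only what shows in the picture. A call takes as long as a camera call.
- spot_in(camera, target): "location" ([column, row] in pixels, amid what is visible of it).
- mark_of(camera, target): "location" ([column, row] in pixels: a listed point, or the origin of a listed thing).
The state is a dict: "time": time; "q": joint angles; "joint_velocities": joint speeds; "joint_torque": joint torques, N m; "position": TCP position; "tool_rot": TCP orientation; "ft_force": force on the tool from outside, world axes, zero at the start; "moment": the same for the moment, N m; "grip_width": finger opening in m.
Only numpy, scipy, OpenCV 4.12 (cv2) and the standard library are available. Lean on these libraries where they do the work, as an engineer would, in place of code of your own. Each camera call takes 0.05 s, during which the arm holds its last target. There are 200 camera calls.

### The job

The board in the red-handled test station is next to be probed: raise that station's slatted roll-top shutter along its curved tracks, up and over to the back, until it stays fully open by itself, then let go. Leave the black-handled station's shutter shut.

Things in the scene. Friction and masses are not known exactly. Their poses are not given: they have to be found in the camera images.
- red_shutter (a joint): Slatted shutter of the station with RED handle and trim, rad: 0 shut, growing as it runs up and over to the back, 1.36 at the open stop. Its tracks are circular arcs: shutter and handle turn about the level axis at point red_axis. 0.4 kg, runs freely, needs a few N at the handle: let go below 0.45 it falls shut, above 0.7 its weight carries it to the open stop and keeps it there.
- red_handle (a point): Centre of the red T-handle: round level bar 40 mm long, 20 mm thick, along y, its flat ends free (pinched end to end it pivots between the pads), on a stem 50 mm off the slats, 185 mm from the axis. Shut: 174 mm before the axis (robot side), 123 mm above the table; at the stop: 25 mm behind it, 243 mm up. Joint 0: x to the station's rear, z up; turns with the shutter about y.
- red_axis (a point): On the axis of the red station's tracks, midway between its cheeks, 60 mm above the table; fixed. x to the station's rear, y along the axis, z up. White housing 310 mm deep, 200 wide; cheeks round the axis, radius 147 mm; slats' outer radius 135 mm; rear hood, radius 143 mm, starts 65 mm behind the axis. Trim stripes match the handle colour.
- black_shutter (a joint): Shutter angle, rad, of the other, like station with BLACK handle and trim; 0 shut, grows as it opens. It is to stay shut. The two stations stand side by side, either one on the left.

How it is judged:
At the end, for the whole second after the job is handed in: The red-handled shutter stands open and at rest, raised by more than 1.2 rad of its 1.36 rad travel, with nothing holding it; the black-handled shutter is shut (within 0.12 rad) (value of joint red_shutter above 1.2 rad and velocity of joint red_shutter between -0.05 and 0.05 rad/s and value of joint black_shutter below 0.12 rad); the robot touches nothing.
It fails at once if the black-handled shutter is raised by more than 0.25 rad (value of joint black_shutter above 0.25 rad).
It also fails if it takes over 35 s, if anything falls off the work surface, if the arm or the gripper's body presses on something with over 40 N, if the wrist force passes 120 N, or if a joint passes its speed limit or range.

## Working session

There is one attempt and no reset: what is moved stays moved. The work goes in short steps, Python scripts to look and compute and a tool call to move; the robot and the scene stay as the last step left them, time stands still between calls to the robot, and variables do not carry over. Pictures are saved under pics/ and viewed, about 8 in all and at most 12, crops included, and the job is handed in when it is done.

Besides the shell and the picture viewer there is one more tool, called after "Request:" as name(argument=value, ...) on one line, values as JSON. drive_tool: Moves the arm, as the interface text tells. Its arguments: {"type":"object","properties":{"plan":{"type":"array","items":{"type":"array","items":{"type":"number"}}},"newtons":{"type":"number"}},"required":["plan"]}

```bash
mkdir -p pics
python3 - <<'E'
from rig import *
import cv2
for c in("side","top"):
    cv2.imwrite(f"pics/{c}0.png",camera(c)); print(c,get_calibration(c))
    for n in("red_handle","red_axis"): print(n,mark_of(c,n)[:3])
    for n in("red_handle","black_shutter","red_shutter"): print(n,spot_in(c,n)[:3])
o=get_obs();print(o)
E
```

```text
side {'fx': 549.5748442272162, 'fy': 549.5748442272162, 'cx': 319.04867947421644, 'cy': 235.18693587556035, 'origin': array([ 0.33092817, -0.21246157,  1.0052755 ]), 'rotation': array([ 0.91843952, -0.36637376,  0.05957232, -0.1367123 ])}
red_handle [{'location': [348.7, 350.8], 'conf': 0.63}]
red_axis []
red_handle [{'location': [404.9, 288.2], 'conf': 0.97}]
black_shutter [{'location': [246.2, 91.1], 'conf': 0.97}]
red_shutter [{'location': [405.3, 288.8], 'conf': 0.94}]
top {'fx': 567.6046504913163, 'fy': 567.6046504913163, 'cx': 313.1272817974203, 'cy': 237.34729562339547, 'origin': array([ 0.33931012, -0.01232713,  1.227549  ]), 'rotation': array([ 0.7089715 , -0.698641  ,  0.07880621, -0.05522448])}
red_handle [{'location': [387.2, 298.6], 'conf': 0.78}]
red_axis []
red_handle [{'location': [386.1, 229.1], 'conf': 0.68}]
black_shutter [{'location': [164.3, 204.6], 'conf': 0.57}]
red_shutter [{'location': [385.3, 233.1], 'conf': 0.76}]
{'time': 0.6, 'q': array([ 1.13149658e+00,  5.27450126e-01,  1.43270027e+00, -2.23048517e-06,
        1.18141695e+00, -1.78498187e-01]), 'joint_velocities': array([ 7.87123387e-04, -9.76882794e-04,  5.89010630e-05,  1.48174830e-03,
       -1.41096769e-04, -5.64197766e-04]), 'joint_torque': array([-5.90424752e-04, -4.39740551e+01, -1.76890808e+01,  6.33185380e-02,
        5.06065367e-02, -1.49787519e-05]), 'position': array([0.16111946, 0.60384901, 0.22257899]), 'tool_rot': array([-0.70109508,  0.09194246, -0.09194929,  0.70111169]), 'ft_force': array([-0.20028641, -0.53091165,  0.29215579]), 'moment': array([-0.08310143, -0.03360929,  0.0195679 ]), 'grip_width': 0.08705452704984397}
```

View pics/side0.png

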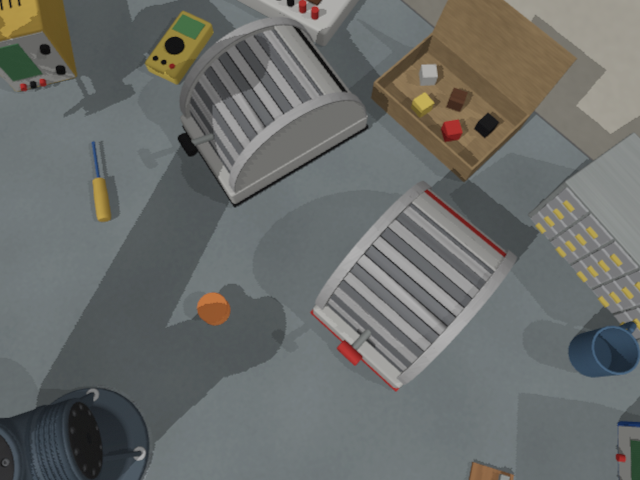

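View pics/top0.png

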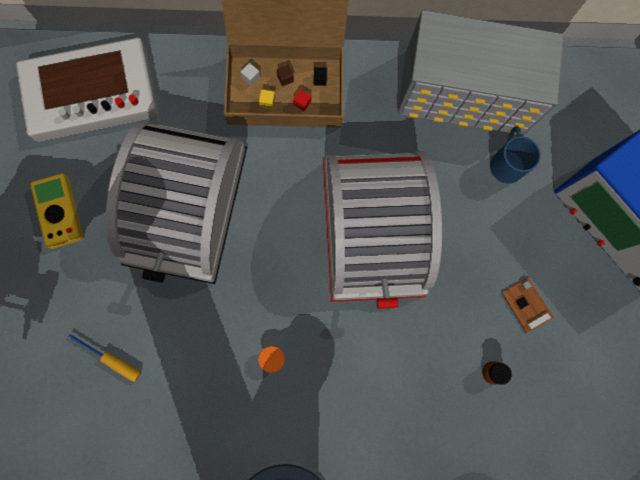

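```bash
cat > h.py <<'E'
from rig import *
import numpy as np, cv2
from scipy.spatial.transform import Rotation as R
def ray(c,p):
    k=get_calibration(c); d=R.from_quat(k['rotation']).apply([(p[0]-k['cx'])/k['fx'],(p[1]-k['cy'])/k['fy'],1]); return k['origin'],d
def atz(c,p,z):
    o,d=ray(c,p); return o+d*(z-o[2])/d[2]
def tri(ps):
    A=0;b=0;L=[]
    for c,p in ps:
        o,d=ray(c,p); d/=np.linalg.norm(d); M=np.eye(3)-np.outer(d,d); A=A+M;b=b+M@o;L.append((M,o))
    x=np.linalg.solve(A,b); return x,[np.linalg.norm(M@(x-o)) for M,o in L]
E
python3 - <<'E'
from h import *
np.set_printoptions(precision=4,suppress=True)
print(tri([('side',(349.5,351.5)),('top',(387.3,302))]))
print(tri([('side',(348.7,350.8)),('top',(387.2,298.6))]))
print('h',atz('top',(387.3,302),.123),atz('side',(349.5,351.5),.123))
for p in[(332,300),(427,296),(324,160)]: print('top',atz('top',p,0))
for p in[(314,313),(397,388)]: print('side',atz('side',p,0))
print(R.from_quat(get_obs()['tool_rot']).as_matrix())
for c in('side','top'):
    im=camera(c); hsv=cv2.cvtColor(im,cv2.COLOR_BGR2HSV)
    m=((hsv[...,0]<8)|(hsv[...,0]>172))&(hsv[...,1]>150)&(hsv[...,2]>80)
    n,l,s,ce=cv2.connectedComponentsWithStats(m.astype('uint8'))
    for i in range(1,n):
        if s[i,4]>20: print(c,s[i],ce[i])
a=camera('side')[290:410,290:420];b=camera('top')[250:330,310:450]
cv2.imwrite('pics/c.png',np.hstack([cv2.resize(a,(400,369)),cv2.resize(b,(400,369))]))
E
```

```text
(array([ 0.426 , -0.1932,  0.1297]), [np.float64(0.00028633352468349565), np.float64(0.0002863335246836421)])
(array([ 0.4289, -0.192 ,  0.1329]), [np.float64(0.003126531259438345), np.float64(0.0031265312594383025)])
h [ 0.4262 -0.1942  0.123 ] [ 0.427  -0.1931  0.123 ]
top [ 0.4385 -0.0945  0.    ]
top [ 0.4501 -0.3015  0.    ]
top [ 0.7543 -0.0747  0.    ]
side [ 0.4418 -0.096   0.    ]
side [ 0.4568 -0.2933  0.    ]
[[ 0.9662  0.      0.2579]
 [-0.2579  0.      0.9662]
 [ 0.     -1.      0.    ]]
side [299   0   7  13  73] [302.1644   5.6986]
side [312   7   6  12  69] [314.4638  12.4203]
side [40 79  6  7 35] [42.3143 82.0286]
side [21 84  6  7 32] [23.    86.875]
side [441 120  22  22 356] [451.3652 130.0365]
side [425 190  81  66 292] [465.3836 222.6986]
side [337 341  28  24 299] [349.5117 352.4849]
side [616 454   9   8  55] [620.0727 457.2364]
top [293  89  19  19 241] [301.7676  98.6639]
top [129  95   9  10  63] [132.8889  99.2698]
top [115  97   9  11  63] [119.0794 102.0794]
top [338 157  82   7 287] [378.1707 159.7073]
top [323 166   4  50  57] [324.7719 189.807 ]
top [570 208   7   6  29] [573.0345 210.7931]
top [326 218   4  50  57] [327.8421 242.4035]
top [597 240   8   6  31] [600.6774 242.7742]
top [329 269  97  40 333] [376.8859 299.2913]
```

View pics/c.png

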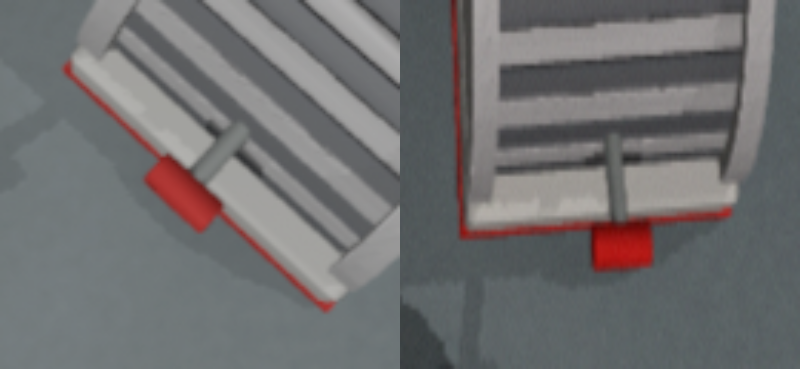

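Request:
drive_tool(plan=[[113, -137, -73, 0, -5, 0, 87], [113, -137, -73, 0, -10, 0, 87], [113, -137, -73, 0, -18.5, 0, 87], [113, -137, -73, 0, -18.5, 0, 87], [335, -137, -324, 0, -18.5, 0, 87], [335, -137, -324, 0, -18.5, 0, 87], [335, -137, -324, 0, -18.5, 0, 87], [335, -137, -324, 0, -18.5, 0, 87], [335, -137, -324, 0, -18.5, 0, 87], [335, -137, -324, 0, -18.5, 0, 87]])

```text
time: 1.8
position: [0.386, 0.234, 0.3599]
tool_rot: [-0.707, -0.022, 0.022, 0.707]
ft_force: [1.4, 1.0, 0.0]
grip_width: 0.0867
```

```bash
cat > rel.py <<'E'
import sys
from h import *
# args: x y z yaw_deg (jaw axis from world y)
o=get_obs(); M=R.from_quat(o['tool_rot'])
def rel(x,y,z,yaw=3.6):
    T=R.from_matrix(np.array([[1,0,0],[0,0,1],[0,-1,0]]));T=R.from_euler('z',yaw,degrees=True)*T
    print(np.round(M.inv().apply(np.array([x,y,z])-o['position'])*1000,1),np.round(np.degrees((M.inv()*T).as_rotvec()),1))
print(np.round(o['time'],2),np.round(o['position'],4),np.round(o['q'],2),np.round(o['ft_force'],1))
if __name__=='__main__':
    v=list(map(float,sys.argv[1:]))
    for i in range(0,len(v),3): rel(*v[i:i+3])
E
python3 rel.py .40 -.19 .28 .4245 -.194 .22 .4245 -.194 .104
```

```text
1.8 [0.386  0.234  0.3599] [ 0.3   0.13  1.65  0.    1.36 -1.34] [1.4 1.  0. ]
[ -12.6   79.8 -424.1] [-0.  -0.   0.1]
[  11.6  139.8 -429.6] [-0.  -0.   0.1]
[  11.5  255.8 -429.6] [-0.  -0.   0.1]
```

Request:
drive_tool(plan=[[-12, 80, -424, 0, 0, 0, 87], [-12, 80, -424, 0, 0, 0, 87], [-12, 80, -424, 0, 0, 0, 87], [-12, 80, -424, 0, 0, 0, 87], [-12, 80, -424, 0, 0, 0, 87], [-12, 80, -424, 0, 0, 0, 87], [-12, 80, -424, 0, 0, 0, 87], [-12, 80, -424, 0, 0, 0, 87], [12, 140, -430, 0, 0, 0, 87], [12, 140, -430, 0, 0, 0, 87]])

```text
time: 2.8
position: [0.4245, -0.1954, 0.2181]
tool_rot: [0.707, 0.021, -0.02, -0.707]
ft_force: [-0.5, 0.6, -0.3]
grip_width: 0.0874
```

Run:
```python
from rel import *
rel(.4245,-.194,.104)
for c in('side','top'):
    cv2.imwrite(f'pics/{c}1.png',camera(c))
a=cv2.imread('pics/side1.png')[220:440,230:450];b=cv2.imread('pics/top1.png')[180:370,300:490]
cv2.imwrite('pics/c1.png',np.hstack([cv2.resize(a,(400,400)),cv2.resize(b,(400,400))]))
```

```text
2.8 [ 0.4245 -0.1954  0.2181] [-0.67  0.32  1.82 -0.    1.   -2.3 ] [-0.5  0.6 -0.3]
[ -0.  114.1   1.5] [ 0.  -0.3  0. ]
```

View pics/c1.png

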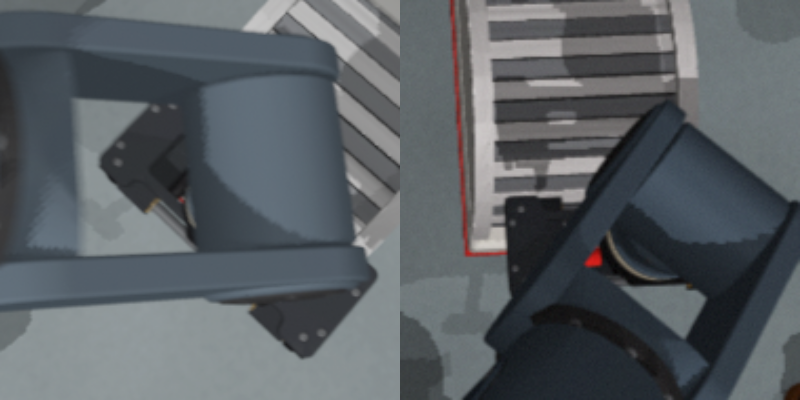

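The arm hides most of the handle, but a bit of red shows between the fingers in the top crop at about (593,258). The estimate is consistent, so I'll descend and pinch, and check that the opening reads 40 mm.

Request:
drive_tool(plan=[[0, 40, 2, 0, 0, 0, 87], [0, 80, 2, 0, 0, 0, 87], [0, 105, 2, 0, 0, 0, 87], [0, 114, 2, 0, 0, 0, 87], [0, 114, 2, 0, 0, 0, 87], [0, 114, 2, 0, 0, 0, 30], [0, 114, 2, 0, 0, 0, 30], [0, 114, 2, 0, 0, 0, 30], [0, 114, 2, 0, 0, 0, 30], [0, 114, 2, 0, 0, 0, 30]], newtons=15)

```text
time: 3.9
position: [0.4243, -0.1908, 0.106]
tool_rot: [0.707, 0.022, -0.022, -0.707]
ft_force: [0.2, 0.5, 0.5]
grip_width: 0.0549
```

Run:
```python
from rel import *
a=np.radians(3.6); u=np.array([np.cos(a),np.sin(a)])
ax=np.array([.4245,-.194])+.174*u
p0=o['position']; M=R.from_quat(o['tool_rot']).inv()
for th in np.arange(0,1.36,.1):
    f=np.arctan2(63,174)+th; s=-.185*np.cos(f)+.174; z=.185*np.sin(f)-.063
    print(round(th,2),np.round(M.apply([s*u[0],s*u[1],z])*1000,0))
print(o['grip_width'],o['moment'])
```

```text
3.9 [ 0.4243 -0.1908  0.106 ] [-0.66  0.51  1.94 -0.    0.69 -2.3 ] [0.2 0.5 0.5]
0.0 [0. 0. 0.]
0.1 [  7. -17.  -0.]
0.2 [ 16. -33.  -0.]
0.3 [ 26. -49.  -0.]
0.4 [ 38. -63.  -0.]
0.5 [ 52. -76.  -0.]
0.6 [ 66. -87.  -0.]
0.7 [ 82. -97.   0.]
0.8 [  98. -106.    0.]
0.9 [ 115. -112.    0.]
1.0 [ 133. -117.    0.]
1.1 [ 151. -120.    0.]
1.2 [ 170. -122.    0.]
1.3 [ 188. -121.    0.]
0.05488245766799545 [-0.00301063  0.05706232  0.02093479]
```

Request:
drive_tool(plan=[[0, 0, 0, 0, 0, 0, 30], [0, 0, 0, 0, 0, 0, 30], [0, 0, 0, 0, 0, 0, 30], [0, 0, 0, 0, 0, 0, 30], [0, 0, 0, 0, 0, 0, 30]])

```text
time: 4.4
position: [0.4243, -0.1927, 0.1057]
tool_rot: [0.708, 0.023, -0.022, -0.705]
ft_force: [-3.0, -5.5, -0.6]
grip_width: 0.0398
```

Gripped: the opening is 39.8 mm, matching the 40 mm bar. Lifting along the arc.

Request:
drive_tool(plan=[[3, -8, -1, 0, 0, 0, 30], [7, -17, -1, 0, 0, 0, 30], [11, -25, -1, 0, 0, 0, 30], [16, -33, -1, 0, 0, 0, 30], [21, -41, -1, 0, 0, 0, 30], [26, -49, -1, 0, 0, 0, 30], [32, -56, -1, 0, 0, 0, 30], [38, -63, -1, 0, 0, 0, 30]], newtons=25)

```text
time: 5.2
position: [0.463, -0.1901, 0.1695]
tool_rot: [0.708, 0.023, -0.022, -0.706]
ft_force: [1.1, -5.7, -4.7]
grip_width: 0.0393
```

Request:
drive_tool(plan=[[14, -13, 0, 0, 0, 0, 30], [28, -24, 0, 0, 0, 0, 30], [44, -34, 0, 0, 0, 0, 30], [60, -43, 0, 0, 0, 0, 30], [77, -49, 0, 0, 0, 0, 30], [95, -54, 0, 0, 0, 0, 30], [113, -57, 0, 0, 0, 0, 30], [132, -59, 0, 0, 0, 0, 30], [148, -58, 0, 0, 0, 0, 30], [148, -58, 0, 0, 0, 0, 30]])

```text
time: 6.2
position: [0.6126, -0.1802, 0.228]
tool_rot: [0.707, 0.024, -0.021, -0.706]
ft_force: [2.0, -3.3, 4.2]
grip_width: 0.0399
```

The bar is still pinched at 39.9 mm, near 1.29 rad. Release and retreat upward.

Request:
drive_tool(plan=[[0, 0, 0, 0, 0, 0, 80], [0, 0, 0, 0, 0, 0, 80], [0, 0, 0, 0, 0, 0, 80], [0, 0, 0, 0, 0, 0, 80], [0, 0, 0, 0, 0, 0, 80], [0, 0, 0, 0, 0, 0, 80], [0, -40, 0, 0, 0, 0, 80], [0, -80, 0, 0, 0, 0, 80], [0, -120, 0, 0, 0, 0, 80], [0, -160, 0, 0, 0, 0, 80]])

```text
time: 7.2
position: [0.6095, -0.1799, 0.3881]
tool_rot: [-0.707, -0.022, 0.022, 0.707]
ft_force: [0.4, -0.5, 0.3]
grip_width: 0.0802
```

Request:
drive_tool(plan=[[-50, 0, 0, 0, 0, 0, 80], [-100, 0, 0, 0, 0, 0, 80], [-150, 0, 0, 0, 0, 0, 80], [-200, 0, 0, 0, 0, 0, 80], [-200, 0, -50, 0, 0, 0, 80], [-200, 0, -100, 0, 0, 0, 80], [-200, 0, -150, 0, 0, 0, 80], [-200, 0, -200, 0, 0, 0, 80], [-200, 0, -200, 0, 0, 0, 80]])

```text
time: 8.1
position: [0.4221, -0.3984, 0.3853]
tool_rot: [0.708, 0.02, -0.02, -0.706]
ft_force: [0.0, 1.2, -0.6]
grip_width: 0.0801
```

Run:
```python
from rel import *
for c in('side','top'):
    cv2.imwrite(f'pics/{c}2.png',camera(c))
    print(c,mark_of(c,'red_handle')[:2])
a=np.radians(3.6); k=.4245+.199*np.cos(a),-.194+.199*np.sin(a)
print('expected',k,.243)
for c in('side','top'):
    cal=get_calibration(c); q=R.from_quat(cal['rotation']).inv().apply(np.array([*k,.243])-cal['origin']); print(c,q[:2]/q[2]*cal['fx']+[cal['cx'],cal['cy']])
cv2.imwrite('pics/c2.png',np.hstack([cv2.resize(cv2.imread(f'pics/{c}2.png'),(400,300)) for c in('side','top')]))
```

```text
8.1 [ 0.4221 -0.3984  0.3853] [-0.95  0.32  1.32 -0.    1.5  -2.58] [ 0.   1.2 -0.6]
side [{'location': [443.7, 239.5], 'conf': 0.87}]
top [{'location': [392.5, 184.2], 'conf': 0.83}]
expected (np.float64(0.623107318957226), np.float64(-0.18150468661366664)) 0.243
side [445.58141321 243.01475103]
top [389.66225879 187.43214562]
```

View pics/c2.png

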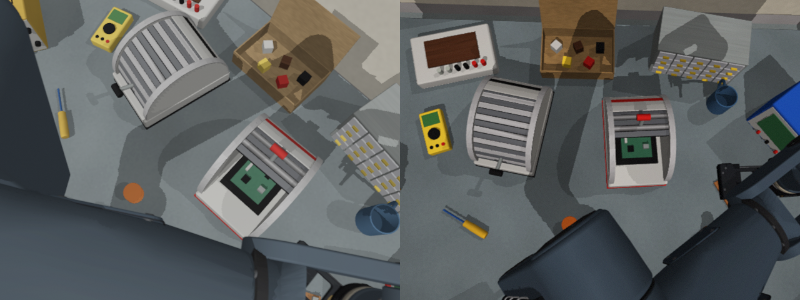

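Both views show the red shutter run back with the board exposed. The handle sits about 4 px from the position predicted for the open stop. The black shutter is shut and the arm is clear.

Request:
drive_tool(plan=[[0, 0, 0, 0, 0, 0, 80], [0, 0, 0, 0, 0, 0, 80], [0, 0, 0, 0, 0, 0, 80], [0, 0, 0, 0, 0, 0, 80], [0, 0, 0, 0, 0, 0, 80]])

```text
time: 8.8
position: [0.4227, -0.3918, 0.3867]
tool_rot: [0.707, 0.022, -0.022, -0.707]
ft_force: [-0.2, -0.4, 0.3]
grip_width: 0.08
```

```bash
python3 -c "
from rig import *
camera('side');print(mark_of('side','red_handle')[:1]);print(hand_in())"
```

```text
[{'location': [443.5, 239.2], 'conf': 0.69}]
the job is handed in; nothing more can be done
None
```

The red-handled station's shutter is open and staying there by itself, and the job is handed in at about 9 s of the 35 s allowed. I pinched the red T-handle end to end (the opening read 39.8 mm against the 40 mm bar). I then carried it along its arc to about 1.29 rad, let go and moved the arm clear.

- **Red shutter:** in the last checks the handle sat about 4 px from the position predicted for the open stop in both cameras. It moved less than 0.5 px in the side view between two looks 0.7 s apart, so it is at rest.
- **Black shutter:** it looks shut in the final pictures; I did not measure its angle.
- **Robot:** forces on the tool were near zero after release, and the pictures show the arm clear of both stations.

No check failed. One small disagreement came early: the network's handle position in the first top picture was about 3–5 px off the visible bar, so I used the position read from the picture.

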